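# Clamp a busbar blank in the bench thickness gauge with the ratchet cap

### The arm

A 7-joint arm with a two-finger parallel gripper is mounted at the origin on a cart in front of the work surface, level with it; the furniture and walls round the work are solid. World frame = base frame: x ahead of the robot, y to its left, z up, the work surface at z = 0. Lengths are in m, angles in rad, forces in N, time in s.
With the tool pointing down it reaches from about 0.4 to 0.875 m from the base axis. Payload 6.5 kg.
Tool frame: the origin (TCP) lies midway between the tips of the shut fingers; the grasp point (between the pads) lies 19 mm behind it; z points along the fingers, y is the line along which they close (so a half turn about z gives the same grasp; the last joint's range is limited). The gripper opens to 88 mm and grips with 3 to 60 N. Pads are 18 mm wide; open, the fingers measure 123 mm over their backs; the gripper's body (75 mm by 187 mm) begins 45 mm behind the grasp point.
Start: joints at [-1.248, 0.536, -0.004, 1.538, 0.003, 1.067, -0.071], TCP at [0.246, 0.601, 0.239] pointing down, gripper open.
Joint ranges: [-2.7, 2.7], [-0.37, 2.16], [-1.27, 1.26], [0.24, 2.4], [-1.31, 4.45], [0.19, 1.91], [-2.76, 2.76]. Speed limits (rad/s): [2.39, 2.39, 3.14, 3.14, 3.14, 3.14, 3.14].

### API

Orientations are given as a unit quaternion [w, x, y, z].
In Python, from plant import manip, grab_frame, workorder, silhouettes gives the robot as it stands. The module is installed in compiled form; this text tells all that it offers.
- The arm moves only by the tool carry_out, never from a script. Its argument "rows" is a list of rows, each a list of 7 numbers: the shift along the tool's x, y, z in cm, then the turn, a rotation vector about the tool's x, y, z in rad, then the finger opening in cm, from 0 to 8.81. A call has 1 to 20 rows; each row shifts and turns the commanded pose from where the row before left it, along the tool's axes as they then stand; what a row does not reach is not made up. A row lasts 1/10 s, in which the tool goes at most 50 mm and 8.59 degrees, less where a joint would pass 70% of its speed; a pose out of reach is approached as far as the arm can. A call with a gripper value outside its range is refused whole. The fingers move at their own pace and stop on an object; "force" is the grip in N (left out, the last holds). Time passes only in rows, so rows that do not move let the fingers close. It gives the time, the measured TCP pose, the force, the opening and the grip force at its end, in the units of the state.
- manip.sense(): the state, without advancing time (a new reading comes with each control period).
- grab_frame(name): name is "side" or "top" or "wrist"; returns a dict with "pixels" (480x640x3 uint8, red, green, blue), "depth" (480x640 float32, m along the optical axis (not along the pixel's ray), 0 where there is no reading), "mtx" (3x3 intrinsics, pixels), "pose" (4x4, takes a point from camera to world coordinates). Camera axes: x right, y down, z forward; pixel columns grow to the right and rows downward; lengths in m; the calibration is good to about 2 mm. The wrist camera is an equidistant fisheye: a pixel r from the principal point sees the ray r / f radians off the axis. A picture is of the moment at which its call begins.
- workorder.job_done(): hands the job in; it is judged then, once.
Trained networks look in a picture, given as the dict that the camera call returned (one of the last four; its "shot" number tells which), for a name from the list of things; names that differ only in an ending like _2 or _b are one class to them, and where a whole thing is asked for, a point or a joint stands for the part that bears it (a point fixed in the world has none). Each returns a list of dicts, best first, with "score" (0 to 1); they miss things now and then, are a little off and sometimes report something else, mostly with a low value. They report only what shows in the picture. A call takes as long as a camera call.
- silhouettes(picture, name): "region" (480x640 bool, what is visible of it) and "pixel" ([column, row] in pixels, amid what is visible of it).
The state is a dict: "clock": time; "joint_positions": joint angles; "dq": joint speeds; "joint_efforts": joint torques, N m; "ee_pos": TCP position; "tcp_rot": TCP orientation; "wrist_force": force on the tool from outside, world axes, zero at the start; "moment": the same for the moment, N m; "grip_width": finger opening in m; "gripper_force": force on a finger pad.
Only numpy, scipy, OpenCV 4.12 (cv2) and the standard library are available. Lean on these libraries where they do the work, as an engineer would, in place of code of your own. Each camera call takes 0.05 s, during which the arm holds its last target. There are 200 camera calls.

### The job

Put the plain end of the copper busbar blank into the bench thickness gauge, flat on its table between the guides and gently up against the stop, and let go of it. Then turn the small knurled ratchet cap on top of the gauge clockwise, without pressing it down, until the spindle sits on the bar and the ratchet slips, and stop once it has slipped by roughly a tenth of a turn. Leave the bar clamped like that and everything else on the bench where it is.

Things in the scene. Friction and masses are not known exactly. Their poses are not given: they have to be found in the camera images.
- gauge: grey bench thickness gauge bolted down, C-frame on a foot 124x76x12 mm. Origin: underside, below the vertical spindle axis; x points from the open mouth, where work enters, to the column. In its frame (mm): foot x -36..88; column x 44..68, 92 high; arm from the column to x -16, heights 72..90; thimble and ratchet cap stand on the arm. The table juts out to x -68; in front of that there is nothing
- gauge_anvil (a point): point on the steel work table's top right below the spindle, 45 mm above the worktop, axes of the gauge. Table: x -68..32 mm, 54 mm wide. Two guide rails 6 mm high stand on it, 28 mm apart inside, x -28..8, with a flared mouth 37 mm wide that begins at x -44. The bar lies between the rails
- gauge_stop: dark steel stop block at the back of the gauge's table, 26 mm wide and 12 mm high; its front face, which the bar must touch, is 18 mm behind the spindle axis (gauge x +18). Origin and axes are the gauge's
- gauge_nose (a point): centre of the spindle's flat underside, 10 mm across. At the start 10.8 to 13.2 mm above the table, so an 8 mm bar passes below. Turning the cap clockwise seen from above lowers it 3.2 mm per rad; cap and thimble sink with it. It stays where left. Once the nose sits, it and the bar yield by about 1 mm and it presses about 30 N when the ratchet slips; more than 50 N is too much
- cap_top (a point): centre of the top of the ratchet cap, a knurled steel cylinder 28 mm across, 24 mm high, on the spindle axis above the thimble (36 mm across, 22 mm high). Fingertips must stay above the thimble; pressing the cap down or turning the thimble overloads the nose. Running the screw takes up to 0.10 N m (felt 0.05-0.10), either way; the ratchet slips at 0.185 (felt 0.13-0.19); the cap springs 0.1 rad
- cap_mark (a point): index mark at the cap's lower rim, 14 mm from the axis
- thimble_mark (a point): index mark on the thimble's top face, 14 mm from the axis; it coincides with cap_mark at the start. Their distance is 28 mm x sin(slip angle / 2), so it tells how far the ratchet has slipped
- busbar: copper busbar blank, flat bar 130 x 20 x 8 mm, 0.15 kg, lying loose on the brown board (3.5 mm thick) on the worktop. Origin: centre of the underside; x along its length, z up. The end at -x has a 7 mm bolt hole 9 mm from the end; the end at +x is plain and goes into the gauge. A thin test lead hangs across the bench further left, 0.4 to 0.65 m up (x 0.5 to 0.75, y 0.1 to 0.5)
- busbar_tip (a point): centre of the bar's plain end face, 65 mm from the bar's middle and 4 mm above its underside, axes of the bar
- screw_jar: bystander: small glass jar of screws, 56 mm across, 67 mm high, stands loose; leave alone
- side_cutters: bystander: pair of side cutters 150 x 44 x 11 mm lying loose; leave alone
- bnc_adapter: bystander: metal coaxial adapter 16 x 40 x 14 mm lying loose; leave alone

How it is judged:
By the outcome, as a careful person would: the job done as asked, in the order asked, and still so for the second after the job is handed in, with the robot touching nothing.
It also fails if it takes over 72 s, if anything falls off the work surface, if the arm or the gripper's body presses on something with over 40 N, if the wrist force passes 120 N, or if a joint passes its speed limit or range.

## Working session

There is one attempt and no reset: what is moved stays moved. The work goes in short steps, Python scripts to look and compute and a tool call to move; the robot and the scene stay as the last step left them, time stands still between calls to the robot, and variables do not carry over. Pictures are saved under pics/ and viewed, at most 10 in all, crops included, and the job is handed in when it is done.

Besides the shell and the picture viewer there is one more tool, called after "Request:" by a JSON object that holds its "method" and its "body", one argument or row to a line. carry_out: Moves the arm, as the interface text tells. Its arguments: {"type":"object","properties":{"rows":{"type":"array","items":{"type":"array","items":{"type":"number"}}},"force":{"type":"number"}},"required":["rows"]}

```bash
mkdir -p pics; cat > h.py <<'E'
import numpy as np, cv2
from scipy.spatial.transform import Rotation as R
from plant import manip, grab_frame, workorder, silhouettes
def w(p,c,r,d):
    K=p["mtx"]; v=np.array([(c-K[0,2])/K[0,0]*d,(r-K[1,2])/K[1,1]*d,d,1.0]) ; return (p["pose"]@v)[:3]
def cloud(p,m):
    r,c=np.nonzero(m&(p["depth"]>0)); d=p["depth"][r,c]; K=p["mtx"]
    v=np.stack([(c-K[0,2])/K[0,0]*d,(r-K[1,2])/K[1,1]*d,d,np.ones_like(d)]); return (p["pose"]@v)[:3].T
def save(p,n,crop=None):
    im=cv2.cvtColor(p["pixels"],cv2.COLOR_RGB2BGR)
    if crop: a,b,c,d=crop; im=cv2.resize(im[b:d,a:c],None,fx=3,fy=3)
    cv2.imwrite("pics/"+n+".png",im)
E
python3 - <<'E'
from h import *
s=manip.sense(); print({k:np.round(v,3) for k,v in s.items()})
for n in ["top","side"]:
    p=grab_frame(n); save(p,n); np.set_printoptions(precision=4,suppress=True)
    print(n,p["pose"],p["mtx"])
    for t in ["gauge","busbar","busbar_tip","cap_top","cap_mark","gauge_stop","screw_jar","side_cutters","bnc_adapter"]:
        o=silhouettes(p,t)[:2]
        for q in o:
            c=cloud(p,q["region"]); 
            if len(c): print(t,round(q["score"],2),q["pixel"],q["region"].sum(),np.median(c,0),np.percentile(c,2,0),np.percentile(c,98,0))
E
```

```text
{'clock': np.float64(0.0), 'joint_positions': array([-1.248,  0.537, -0.004,  1.539,  0.003,  1.067, -0.071]), 'dq': array([ 0.   ,  0.001,  0.   , -0.001, -0.001, -0.   ,  0.001]), 'joint_efforts': array([-0.0000e+00, -5.7098e+01,  9.9100e-01, -2.5161e+01, -5.6000e-02,
        1.8000e-02,  0.0000e+00]), 'ee_pos': array([0.246, 0.601, 0.238]), 'tcp_rot': array([-0.   ,  0.193,  0.981, -0.001]), 'wrist_force': array([0.821, 0.255, 0.649]), 'moment': array([ 0.015, -0.031,  0.036]), 'gripper_force': np.float64(0.0), 'grip_width': np.float64(0.088)}
top [[ 0.0062 -0.9909  0.1345  0.4081]
 [-1.     -0.0061  0.0009  0.0397]
 [-0.0001 -0.1345 -0.9909  0.9635]
 [ 0.      0.      0.      1.    ]] [[516.617    0.     315.0054]
 [  0.     516.617  242.9134]
 [  0.       0.       1.    ]]
gauge 0.56 [394.7, 181.6] 3232 [ 0.6381 -0.0966  0.0448] [ 0.5759 -0.1449 -0.0008] [ 0.7246 -0.0686  0.1436]
busbar 0.91 [276.9, 268.8] 859 [0.4866 0.1103 0.0108] [0.433 0.074 0.   ] [0.5428 0.1464 0.0144]
busbar_tip 0.96 [273.7, 266.6] 856 [0.4883 0.1101 0.0108] [0.4331 0.0741 0.0005] [0.5426 0.1452 0.0144]
b
[... 1496 characters left out ...]
566 -0.1186  0.0441] [ 0.6624 -0.0993  0.0564]
gauge_stop 0.49 [448.1, 291.2] 49 [ 0.658  -0.111   0.0523] [ 0.6565 -0.1186  0.0459] [ 0.6616 -0.0997  0.0565]
screw_jar 0.68 [329.1, 226.4] 444 [0.5995 0.2043 0.0076] [ 0.5586  0.1485 -0.0032] [0.6337 0.276  0.0104]
screw_jar 0.59 [369.2, 231.7] 1058 [0.6261 0.0881 0.0472] [0.6084 0.0767 0.0043] [0.6562 0.1239 0.0669]
side_cutters 0.68 [334.8, 224.6] 373 [0.6011 0.2059 0.008 ] [ 0.5594  0.1484 -0.0017] [0.6335 0.2762 0.0105]
side_cutters 0.57 [298.2, 263.7] 708 [0.4861 0.108  0.0094] [ 0.431   0.073  -0.0004] [0.5429 0.1446 0.0122]
bnc_adapter 0.49 [294.5, 343.5] 205 [ 0.3995 -0.0777  0.0143] [ 0.3892 -0.0932  0.0038] [ 0.413  -0.056   0.0177]
```

View pics/top.png

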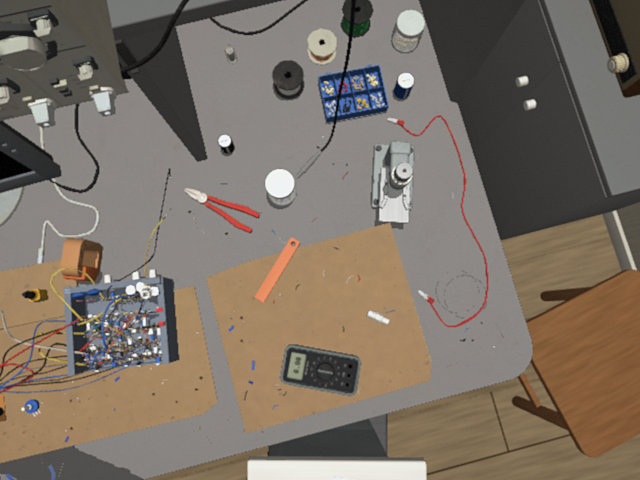

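View pics/side.png

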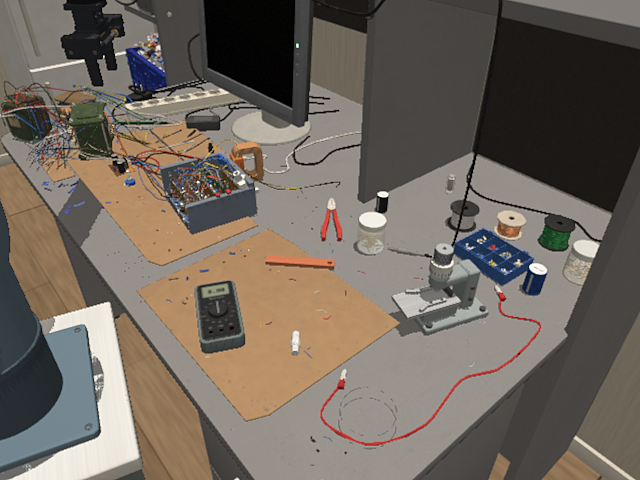

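```bash
cat > meas.py <<'E'
from h import *
np.set_printoptions(precision=4,suppress=True)
def rect(c,zl,zh):
    q=c[(c[:,2]>zl)&(c[:,2]<zh)][:,:2]; r=cv2.minAreaRect((q*1000).astype(np.float32)); return r,len(q)
for n in ["top","side"]:
    p=grab_frame(n)
    b=max(silhouettes(p,"busbar"),key=lambda q:q["score"])["region"]
    c=cloud(p,b); print(n,"bar",rect(c,.006,.02))
    q=c[c[:,2]>.006][:,:2]; d=q-q.mean(0); u,s,v=np.linalg.svd(d,full_matrices=False); pr=d@v[0]; pl=d@v[1]
    print(" axis",v[0],"deg",np.degrees(np.arctan2(v[0][1],v[0][0])),q.mean(0),pr.min(),pr.max(),pl.min(),pl.max())
    a=cloud(p,np.ones((480,640),bool)); m=(a[:,0]>.53)&(a[:,0]<.76)&(a[:,1]>-.2)&(a[:,1]<-.03); a=a[m]
    for nm,l,h in [("foot",.008,.016),("table",.040,.048),("arm",.085,.096),("cap",.134,.155)]:
        print(" ",nm,rect(a,l,h))
    cp=a[(a[:,2]>.134)]; print(" cap",cp.mean(0),cp[:,:2].min(0),cp[:,:2].max(0),np.percentile(cp[:,2],[50,95]))
    t=a[(a[:,2]>.085)&(a[:,2]<.095)]; print(" armz",np.median(t,0)); t=a[(a[:,2]>.042)&(a[:,2]<.048)]; print(" tablez",np.median(t,0))
E
python3 meas.py
```

```text
top bar (((488.8734436035156, 109.80476379394531), (21.16089630126953, 129.5591278076172), 59.59599685668945), 744)
 axis [-0.863   0.5052] deg 149.6555792505727 [0.4875 0.1099] -0.065961468749442 0.0636008304154929 -0.011176714612521576 0.010000738727993102
  foot (((635.4259033203125, -104.78849029541016), (76.25692749023438, 186.4065399169922), 86.86997985839844), 688)
  table (((638.7019653320312, -105.27690124511719), (54.62983703613281, 132.0293731689453), 86.46298217773438), 1048)
  arm (((667.5728149414062, -106.65461730957031), (34.866920471191406, 82.88509368896484), 88.58635711669922), 465)
  cap (((641.0202026367188, -105.21745300292969), (26.805339813232422, 28.54969596862793), 45.52846908569336), 249)
 cap [ 0.64   -0.1044  0.1425] [ 0.627  -0.1197] [ 0.6548 -0.0907] [0.1428 0.1453]
 armz [ 0.6877 -0.1051  0.0902]
 tablez [ 0.6068 -0.099   0.0447]
side bar (((486.8515625, 111.24325561523438), (25.268007278442383, 130.24765014648438), 59.384830474853516), 576)
 axis [ 0.8638 -0.5039] deg -30.257678725980178 [0.4859 0.1095] -0.06519331482227561 0.06511457259402773 -0.014910127091665098 0.010820299544981414
  foot (((665.2095336914062, -106.13899230957031), (77.2357177734375, 125.01007843017578), 86.79106140136719), 818)
  table (((638.5077514648438, -103.9662094116211), (56.247013092041016, 136.39889526367188), 86.6604232788086), 1243)
  arm (((665.8562622070312, -105.68914794921875), (35.92408752441406, 83.41532897949219), 84.57071685791016), 508)
  cap (((638.7490234375, -105.04317474365234), (28.268295288085938, 26.73272705078125), 27.288772583007812), 227)
 cap [ 0.6369 -0.1067  0.1407] [ 0.6245 -0.1186] [ 0.6529 -0.091 ] [0.1415 0.1434]
 armz [ 0.6794 -0.1125  0.0888]
 tablez [ 0.613  -0.1071  0.0438]
```

The top view shows the orange bar from (260,298) to (294,242), with its bolt hole at the upper right end near (294,242). The gauge is at about (398,180), cap at (403,171), and its mouth faces down in the picture, towards the robot. The side view agrees: hole end at (330,264), gauge at (445,290). So the bar's +x points at about 149.7° and the gauge's at about -3.3°.

Request:
{"method": "carry_out", "body": {
  "rows": [
    [0,0,0,0,0,0.14,8.8],
    [-3,-2.5,0.3,0,0,0,8.8],
    [-3,-2.5,0.3,0,0,0,8.8],
    [-3,-2.5,0.3,0,0,0,8.8],
    [-3,-2.5,0.3,0,0,0,8.8],
    [-3,-2.5,0.3,0,0,0,8.8],
    [-3,-2.5,0.3,0,0,0,8.8],
    [-3,-2.5,0.3,0,0,0,8.8],
    [-3,-2.5,0.3,0,0,0,8.8],
    [-3,-2.5,0.3,0,0,0,8.8],
    [-3,-2.5,0.3,0,0,0,8.8],
    [-3,-2.5,0.3,0,0,0,8.8],
    [-3,-2.5,0.3,0,0,0,8.8],
    [-2.2,0,1,0,0,0,8.8],
    [-2.2,0,1,0,0,0,8.8],
    [-2.2,0,1,0,0,0,8.8],
    [-2.2,0,1,0,0,0,8.8],
    [-2.2,0,1,0,0,0,8.8],
    [-2.2,0,1,0,0,0,8.8],
    [0,0,0,0,0,0,8.8]
  ]
}}

```text
clock: 3.2
ee_pos: [0.5214, 0.0922, 0.1419]
tcp_rot: [0.0, 0.263, 0.965, -0.001]
wrist_force: [-0.3, 1.1, 0.6]
grip_width: 0.0882
gripper_force: 0.0
```

```bash
cat >> h.py <<'E'
def wcloud(p,m):
    r,c=np.nonzero(m&(p["depth"]>0)); d=p["depth"][r,c]; K=p["mtx"]
    x=(c-K[0,2])/K[0,0]; y=(r-K[1,2])/K[1,1]; t=np.hypot(x,y)+1e-9; k=np.tan(t)/t*d
    return (p["pose"]@np.stack([x*k,y*k,d,np.ones_like(d)]))[:3].T
def axis(q):
    q=q[:,:2]; r=cv2.minAreaRect((q*1000).astype(np.float32)); d=q-q.mean(0); v=np.linalg.svd(d,full_matrices=False)[2]
    return r, np.degrees(np.arctan2(v[0][1],v[0][0])), q.mean(0)
def tool(delta=None):
    s=manip.sense(); M=R.from_quat(np.roll(s["tcp_rot"],-1)).as_matrix()
    print("tcp",s["ee_pos"],"x yaw",np.degrees(np.arctan2(M[1,0],M[0,0])),"z",M[:,2],"F",s["wrist_force"],"M",s["moment"],"q",s["joint_positions"],"t",s["clock"])
    return s["ee_pos"],M
E
python3 - <<'E'
from h import *
np.set_printoptions(precision=4,suppress=True)
p=grab_frame("wrist"); save(p,"wrist1"); ee,M=tool(); print(p["pose"])
for q in silhouettes(p,"busbar")[:1]:
    c=wcloud(p,q["region"]); print(q["score"],np.median(c,0)); c=c[(c[:,2]>.007)&(c[:,2]<.018)]; print(axis(c))
E
```

```text
tcp [0.5201 0.0935 0.1423] x yaw 149.59814644049789 z [-0.0006 -0.0006 -1.    ] F [-0.2273  0.4543 -0.4366] M [-0.0091 -0.0181  0.0574] q [-0.4271  0.4697  0.2082  1.9467 -0.1386  0.7395  0.9021] t 3.25
[[ 0.5085  0.8319  0.2224  0.4637]
 [ 0.8611 -0.4907 -0.133   0.1256]
 [-0.0015  0.2591 -0.9658  0.2884]
 [ 0.      0.      0.      1.    ]]
0.75 [0.4852 0.1119 0.0121]
(((488.382080078125, 110.37980651855469), (20.234439849853516, 129.80572509765625), 59.7719841003418), np.float64(-30.483862232615902), array([0.4857, 0.1115]))
```

View pics/wrist1.png

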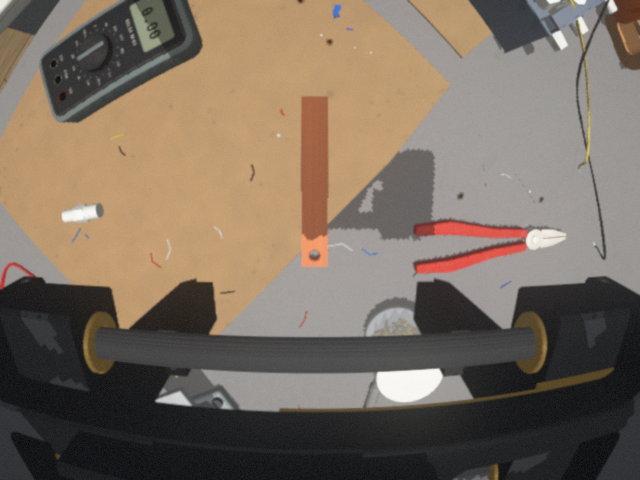

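The bar is centred under the tool. Its bolt hole shows at (316,254) on the near side and its plain end at (314,98), along tool +x. The jar at (400,360) is clear of the fingers. I'm descending to grasp.

Request:
{"method": "carry_out", "body": {
  "rows": [
    [0.2,-0.2,2,0,0,0,6],
    [0,0,3,0,0,0,5],
    [0,0,3,0,0,0,5],
    [0,0,2.5,0,0,0,5],
    [0,0,2,0,0,0,5],
    [0,0,0.7,0,0,0,5],
    [0,0,0.4,0,0,0,5],
    [0,0,0,0,0,0,5],
    [0,0,0,0,0,0,5]
  ],
  "force": 45
}}

```text
clock: 4.2
ee_pos: [0.5177, 0.0939, 0.0077]
tcp_rot: [0.001, 0.261, 0.965, 0.0]
wrist_force: [-0.0, -0.2, 0.4]
grip_width: 0.0499
gripper_force: 0.0
```

Request:
{"method": "carry_out", "body": {
  "rows": [
    [0,0,0.1,0,0,0,3],
    [0,0,0,0,0,0,1],
    [0,0,0,0,0,0,1],
    [0,0,0,0,0,0,1],
    [0,0,0,0,0,0,1],
    [0,0,0,0,0,0,1],
    [0,0,0,0,0,0,1]
  ],
  "force": 45
}}

```text
clock: 4.9
ee_pos: [0.5173, 0.0936, 0.0059]
tcp_rot: [0.0, 0.261, 0.965, 0.0]
wrist_force: [0.2, 0.7, 2.3]
grip_width: 0.019
gripper_force: 45.0
```

Request:
{"method": "carry_out", "body": {
  "rows": [
    [0,0,-1,0,0,0,1],
    [0,0,-2,0,0,0,1],
    [0,0,-3,0,0,0,1],
    [0,0,-3,0,0,0,1],
    [-0.9,-3.2,0,0,0,0,1],
    [-0.9,-3.2,0,0,0,0,1],
    [-0.9,-3.2,0,0,0,0,1],
    [-0.9,-3.2,0,0,0,0,1],
    [-0.9,-3.2,0,0,0,0,1],
    [-0.7,-2.9,0,0,0,0,1],
    [0,0,0,0,0,0,1]
  ]
}}

```text
clock: 6.0
ee_pos: [0.4648, -0.1005, 0.0961]
tcp_rot: [-0.0, 0.265, 0.964, -0.001]
wrist_force: [0.8, 0.6, -0.1]
grip_width: 0.019
gripper_force: 45.0
```

Request:
{"method": "carry_out", "body": {
  "rows": [
    [0,0,0,0,0,0.14,1],
    [0,0,0,0,0,0.14,1],
    [0,0,0,0,0,0.14,1],
    [0,0,0,0,0,0.14,1],
    [0,0,0,0,0,0.14,1],
    [0,0,0,0,0,0.14,1],
    [0,0,0,0,0,0.14,1],
    [0,0,0,0,0,0.14,1],
    [0,0,0,0,0,0.14,1],
    [0,0,0,0,0,0.14,1],
    [0,0,0,0,0,0.14,1],
    [0,0,0,0,0,0.14,1],
    [0,0,0,0,0,0.14,1],
    [0,0,0,0,0,0.14,1],
    [0,0,0,0,0,0.14,1],
    [0,0,0,0,0,0.14,1],
    [0,0,0,0,0,0.14,1],
    [0,0,0,0,0,0.14,1],
    [0,0,0,0,0,0.14,1],
    [0,0,0,0,0,0,1]
  ]
}}

```text
clock: 8.0
ee_pos: [0.4666, -0.0949, 0.0956]
tcp_rot: [-0.0, 1.0, -0.024, -0.0]
wrist_force: [0.5, -0.2, -1.9]
grip_width: 0.0191
gripper_force: 45.0
```

```bash
cat > m2.py <<'E'
from h import *
import sys
np.set_printoptions(precision=4,suppress=True)
ee,M=tool()
for n,f in [("top",cloud),("side",cloud),("wrist",wcloud)]:
    p=grab_frame(n)
    if len(sys.argv)>1: save(p,n+sys.argv[1])
    a=f(p,np.ones((480,640),bool)); hsv=cv2.cvtColor(p["pixels"],cv2.COLOR_RGB2HSV).reshape(480,640,3)
    for q in silhouettes(p,"busbar")[:1]:
        c=f(p,q["region"]); print(n,"bar",q["score"],q["pixel"],len(c))
        u=M[:,0]; s=(c-ee)@u; l=(c-ee)@M[:,1]
        for lo in np.arange(-.03,.10,.02):
            k=(s>lo)&(s<lo+.02)
            if k.sum()>8: print("  s %.2f z %.4f lat %.4f..%.4f n%d"%(lo+.01,np.percentile(c[k,2],80),*np.percentile(l[k],[2,98]),k.sum()))
        print("  tip s",np.percentile(s,99.5), axis(c)[1])
    m=(a[:,0]>.53)&(a[:,0]<.76)&(a[:,1]>-.2)&(a[:,1]<-.03); a=a[m]
    t=a[(a[:,2]>.04)&(a[:,2]<.0475)]; print("  table",cv2.minAreaRect((t[:,:2]*1000).astype(np.float32)),np.median(t[:,2]))
    t=a[(a[:,2]>.136)&(a[:,2]<.15)]
    if len(t): print("  cap",cv2.minAreaRect((t[:,:2]*1000).astype(np.float32)),np.median(t[:,2]))
E
python3 m2.py 2
```

```text
tcp [ 0.4666 -0.0949  0.0956] x yaw -2.702259553529984 z [-0.0007  0.0004 -1.    ] F [ 0.4716 -0.2377 -1.8916] M [0.0411 0.2308 0.0148] q [-0.5664  0.6601  0.8837  2.1243 -0.7919  0.7294 -0.7706] t 8.0
top bar 0.81 [399.1, 227.8] 220
  s 0.06 z 0.1017 lat -0.0087..0.0032 n37
  s 0.08 z 0.1012 lat -0.0089..0.0100 n133
  s 0.10 z 0.1007 lat -0.0086..0.0111 n50
  tip s 0.09658730595555828 165.62925056093664
  table ((638.7796630859375, -105.0118179321289), (54.38344192504883, 132.36883544921875), 86.94568634033203) 0.04449643978427453
  cap ((640.6306762695312, -105.05158996582031), (26.871034622192383, 27.824472427368164), 42.52939987182617) 0.14274690044159927
side bar 0.87 [327.5, 296.1] 293
  s -0.02 z 0.1008 lat -0.0101..0.0109 n169
  s 0.00 z 0.1005 lat -0.0922..0.0038 n26
  s 0.08 z 0.0991 lat 0.0069..0.0103 n9
  s 0.10 z 0.0997 lat -0.0017..0.0114 n28
  tip s 0.0947745462460919 173.20510751129316
  table ((638.71533203125, -104.63461303710938), (56.282772064208984, 136.59437561035156), 86.55065155029297) 0.04363219044592104
  cap ((638.7244873046875, -104.50841522216797), (27.919788360595703, 26.998674392700195), 75.0011978149414) 0.14176054463786614
wrist bar 0.97 [316.1, 192.4] 13839
  s -0.02 z 0.1025 lat -0.0084..0.0100 n410
  s 0.00 z 0.1024 lat -0.0084..0.0099 n1997
  s 0.02 z 0.1023 lat -0.0086..0.0105 n2396
  s 0.04 z 0.1021 lat -0.0086..0.0106 n2656
  s 0.06 z 0.1019 lat -0.0085..0.0104 n2722
  s 0.08 z 0.1017 lat -0.0085..0.0106 n2731
  s 0.10 z 0.1016 lat -0.0085..0.0106 n927
  tip s 0.09639564871183406 177.18927696796186
  table ((593.0825805664062, -102.24747467041016), (54.36979675292969, 40.81794357299805), 87.50083923339844) 0.04554876079055603
```

Request:
{"method": "carry_out", "body": {
  "rows": [
    [0,-0.1,1,0,0,0.008,1],
    [0,0,1.5,0,0,0,1],
    [0,0,1.2,0,0,0,1],
    [0,0,0.6,0,0,0,1],
    [0,0,0.2,0,0,0,1],
    [0,0,0,0,0,0,1],
    [0,0,0,0,0,0,1]
  ]
}}

```text
clock: 9.0
ee_pos: [0.467, -0.0951, 0.051]
tcp_rot: [0.0, 1.0, -0.028, 0.0]
wrist_force: [0.1, 0.2, -1.9]
grip_width: 0.0193
gripper_force: 45.0
```

```bash
python3 - <<'E'
from h import *
np.set_printoptions(precision=4,suppress=True)
ee,M=tool(); ee2,_=tool()
p=grab_frame("wrist"); save(p,"w3",(220,40,420,240)); a=wcloud(p,np.ones((480,640),bool))
g=np.array([.6397,-.1048,0]);u=np.array([np.cos(.0559),-np.sin(.0559),0]);n=np.array([np.sin(.0559),np.cos(.0559),0])
X=(a-g)@u;Y=(a-g)@n;Z=a[:,2]
k=(X>-.2)&(X<0)&(abs(Y)<.03)&(Z>.03)&(Z<.07)
for lo in np.arange(-.11,0,.01):
    j=k&(X>lo)&(X<lo+.01)
    print("X%.3f"%lo,[ (round(y*1000),round(1000*float(np.median(Z[j&(abs(Y-y)<.001)])),1)) for y in np.arange(-.028,.029,.002) if (j&(abs(Y-y)<.001)).sum()>3])
E
```

```text
tcp [ 0.467  -0.0951  0.051 ] x yaw -3.1740302367089708 z [ 0.0006 -0.0002 -1.    ] F [ 0.0535  0.2207 -1.9135] M [0.0036 0.2038 0.0074] q [-0.4938  0.7276  0.7829  2.1333 -0.8902  0.6478 -0.7035] t 9.0
tcp [ 0.467  -0.0951  0.051 ] x yaw -3.1740302367089708 z [ 0.0006 -0.0002 -1.    ] F [ 0.0535  0.2207 -1.9135] M [0.0036 0.2038 0.0074] q [-0.4938  0.7276  0.7829  2.1333 -0.8902  0.6478 -0.7035] t 9.0
X-0.110 [(-10, 56.5), (-8, 56.6), (-6, 56.5), (-4, 56.5), (-2, 56.5), (0, 56.6), (2, 56.6), (4, 56.5), (6, 56.5), (8, 56.6), (10, 56.4)]
X-0.100 [(-10, 56.3), (-8, 56.5), (-6, 56.6), (-4, 56.3), (-2, 56.5), (0, 56.4), (2, 56.6), (4, 56.4), (6, 56.4), (8, 56.6), (10, 56.1)]
X-0.090 [(-10, 56.1), (-8, 56.4), (-6, 56.3), (-4, 56.3), (-2, 56.4), (0, 56.4), (2, 56.4), (4, 56.4), (6, 56.2), (8, 56.4), (10, 55.8)]
X-0.080 [(-10, 56.0), (-8, 56.4), (-6, 56.2), (-4, 56.4), (-2, 56.2), (0, 56.4), (2, 56.4), (4, 56.4), (6, 56.1), (8, 56.4), (10, 55.8)]
X-0.070 [(-26, 45.1), (-24, 45.3), (-22, 45.4), (-20, 45.4), (-18, 45.4), (-16, 45.3), (-14, 45.3), (-12, 45.3), (-10, 45.3), (-8, 45.2), (-6, 45.
[... 232 characters left out ...]
5.5), (-22, 45.5), (-20, 45.4), (-18, 45.6), (-16, 45.6), (-14, 45.5), (-12, 45.6), (-10, 45.7), (-8, 45.6), (-6, 45.7), (-4, 45.5), (-2, 45.5), (0, 45.6), (2, 45.5), (4, 45.6), (6, 45.7), (8, 45.5), (10, 45.5), (12, 45.5), (14, 45.5), (16, 45.6), (18, 45.6), (20, 45.6), (22, 45.5), (24, 45.6), (26, 45.5)]
X-0.050 [(-26, 45.3), (-24, 45.6), (-22, 45.7), (-20, 45.6), (-18, 45.6), (-16, 45.7), (-14, 45.4), (-12, 45.4), (-10, 45.6), (-8, 45.6), (-6, 45.4), (-4, 45.5), (-2, 45.5), (0, 45.7), (2, 45.5), (4, 45.4), (6, 45.7), (8, 45.4), (10, 45.5), (12, 45.8), (14, 45.5), (16, 45.6), (18, 45.7), (20, 45.5), (22, 45.5), (24, 45.7), (26, 45.6), (28, 44.6)]
X-0.040 []
X-0.030 []
X-0.020 []
X-0.010 []
```

View pics/w3.png

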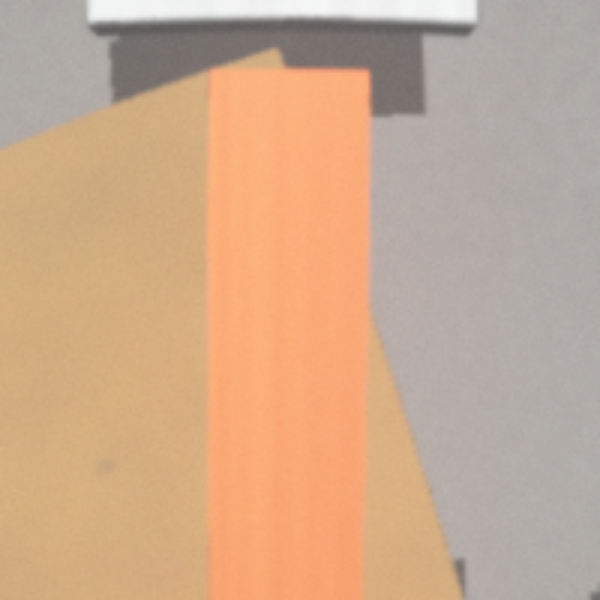

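The bar's plain end (289,70 in the crop) is square to and centred on the table (283 mid). It sits about 3 mm above the table height, so I'll lower 2 mm and slide in.

Request:
{"method": "carry_out", "body": {
  "rows": [
    [0,0,0.2,0,0,0,1],
    [1,0,0,0,0,0,1],
    [1.5,0,0,0,0,0,1],
    [1.5,0,0,0,0,0,1],
    [1.5,0,0,0,0,0,1],
    [1.5,0,0,0,0,0,1],
    [1,0,0,0,0,0,1],
    [0.5,0,0,0,0,0,1],
    [0,0,0,0,0,0,1],
    [0,0,0,0,0,0,1]
  ]
}}

```text
clock: 10.05
ee_pos: [0.551, -0.0996, 0.0486]
tcp_rot: [-0.0, 1.0, -0.028, -0.0]
wrist_force: [1.0, 0.7, -1.8]
grip_width: 0.0187
gripper_force: 45.0
```

```bash
cat > m4.py <<'E'
from h import *
np.set_printoptions(precision=4,suppress=True)
ee,M=tool()
p=grab_frame("wrist"); a=wcloud(p,np.ones((480,640),bool))
g=np.array([.6397,-.1048,0]);u=np.array([np.cos(.0559),-np.sin(.0559),0]);n=np.array([np.sin(.0559),np.cos(.0559),0])
X=(a-g)@u;Y=(a-g)@n;Z=a[:,2]
print("tcp X,Y",(ee-g)@u,(ee-g)@n)
k=(X>-.2)&(X<0.03)&(abs(Y)<.03)&(Z>.03)&(Z<.07)
for lo in np.arange(-.09,0.01,.01):
    j=k&(X>lo)&(X<lo+.01)
    print("X%.3f"%lo,[ (round(y*1000),round(1000*float(np.median(Z[j&(abs(Y-y)<.001)])),1)) for y in np.arange(-.028,.029,.002) if (j&(abs(Y-y)<.001)).sum()>3])
q=silhouettes(p,"busbar")
if q: c=wcloud(p,q[0]["region"]); print(q[0]["score"],"holeend/tip X",np.percentile((c-g)@u,[.5,99.5]))
E
python3 m4.py
```

```text
tcp [ 0.551  -0.0996  0.0486] x yaw -3.1788178421163904 z [-0.0007  0.0001 -1.    ] F [ 0.9674  0.6507 -1.775 ] M [-0.0049  0.2456  0.0175] q [-0.4664  0.835   0.7923  1.9221 -0.8628  0.768  -0.7958] t 10.05
tcp X,Y -0.08886993279454988 0.00020016605697207104
X-0.090 [(-18, 68.3), (-16, 61.0), (-14, 60.8), (-12, 60.4), (-10, 62.4), (-8, 54.6), (-6, 54.6), (-4, 54.7), (-2, 54.7), (0, 54.5), (2, 54.8), (4, 54.8), (6, 54.7), (8, 54.7), (10, 63.3), (12, 60.0), (14, 60.7), (16, 61.2), (18, 68.2)]
X-0.080 [(-24, 64.6), (-22, 62.4), (-20, 61.8), (-18, 61.4), (-16, 64.0), (-10, 54.6), (-8, 54.6), (-6, 54.5), (-4, 54.6), (-2, 54.6), (0, 54.5), (2, 54.5), (4, 54.5), (6, 54.5), (8, 54.4), (10, 54.8), (16, 62.8), (18, 61.5), (20, 61.8), (22, 62.9), (24, 65.4)]
X-0.070 [(-26, 45.3), (-24, 45.6), (-22, 45.5), (-20, 45.5), (-18, 45.6), (-16, 45.5), (-14, 45.4), (-12, 45.6), (-10, 54.3), (-8, 54.5), (-6, 54.4), (-4, 54.6), (-2, 54.5), (0, 54.4), (2, 54.5), (4, 54.5), (6, 54.5), (8, 54.3), (10, 54.3), (12, 45.5), (14, 45.5), (16, 45.6), (18, 45.6), (20, 45.6), (22, 45.4), (24, 45.6), (26, 45.5), (28,
[... 1369 characters left out ...]
24, 45.5), (26, 45.4), (28, 44.9)]
X-0.020 [(-26, 45.3), (-24, 45.6), (-22, 45.6), (-20, 50.7), (-18, 51.8), (-16, 51.7), (-14, 50.0), (-12, 45.6), (-10, 53.8), (-8, 53.9), (-6, 54.0), (-4, 53.9), (-2, 53.9), (0, 54.0), (2, 53.9), (4, 53.9), (6, 53.9), (8, 53.8), (10, 46.5), (12, 45.6), (14, 46.9), (16, 51.6), (18, 51.8), (20, 51.3), (22, 45.5), (24, 45.5), (26, 45.3), (28, 44.4)]
X-0.010 [(-26, 45.2), (-24, 45.5), (-22, 45.7), (-20, 46.5), (-18, 51.6), (-16, 51.4), (-14, 51.2), (-12, 45.5), (12, 45.4), (14, 49.1), (16, 51.4), (18, 51.5), (20, 51.3), (22, 45.6), (24, 45.5), (26, 45.4), (28, 44.2)]
X-0.000 [(-26, 45.3), (-24, 46.1), (24, 45.3), (26, 45.5)]
0.89 holeend/tip X [-0.1028 -0.0124]
```

Request:
{"method": "carry_out", "body": {
  "rows": [
    [0.3,-0.1,0,0,0,0,1],
    [0.3,0,0,0,0,0,1],
    [0.1,0,0,0,0,0,1],
    [0,0,0,0,0,0,1]
  ]
}}

```text
clock: 10.55
ee_pos: [0.5589, -0.099, 0.0488]
tcp_rot: [0.0, 1.0, -0.028, 0.0]
wrist_force: [-0.1, 0.4, -1.9]
grip_width: 0.019
gripper_force: 45.0
```

Request:
{"method": "carry_out", "body": {
  "rows": [
    [0.1,0,0,0,0,0,1],
    [0,0,0,0,0,0,1]
  ]
}}

```text
clock: 10.75
ee_pos: [0.5597, -0.099, 0.0487]
tcp_rot: [0.0, 1.0, -0.028, 0.0]
wrist_force: [-0.3, -0.4, -1.9]
grip_width: 0.019
gripper_force: 45.0
```

Request:
{"method": "carry_out", "body": {
  "rows": [
    [0.1,0,0,0,0,0,1],
    [0,0,0,0,0,0,1]
  ]
}}

```text
clock: 10.95
ee_pos: [0.5608, -0.0991, 0.0487]
tcp_rot: [0.0, 1.0, -0.028, 0.0]
wrist_force: [0.1, 0.1, -1.6]
grip_width: 0.0189
gripper_force: 45.0
```

Request:
{"method": "carry_out", "body": {
  "rows": [
    [0.1,0,0,0,0,0,1],
    [0,0,0,0,0,0,1]
  ]
}}

```text
clock: 11.15
ee_pos: [0.5618, -0.0991, 0.0488]
tcp_rot: [0.0, 1.0, -0.028, 0.0]
wrist_force: [1.4, -0.6, -1.2]
grip_width: 0.0187
gripper_force: 45.0
```

Request:
{"method": "carry_out", "body": {
  "rows": [
    [0.05,0,0,0,0,0,1],
    [0,0,0,0,0,0,1]
  ]
}}

```text
clock: 11.35
ee_pos: [0.5622, -0.0992, 0.0487]
tcp_rot: [0.0, 1.0, -0.028, 0.0]
wrist_force: [0.1, 0.3, -2.3]
grip_width: 0.019
gripper_force: 45.0
```

Request:
{"method": "carry_out", "body": {
  "rows": [
    [0.05,0,0,0,0,0,1],
    [0,0,0,0,0,0,1]
  ]
}}

```text
clock: 11.55
ee_pos: [0.5626, -0.0992, 0.0487]
tcp_rot: [0.0, 1.0, -0.028, -0.0]
wrist_force: [0.9, 0.6, -1.8]
grip_width: 0.0189
gripper_force: 45.0
```

Request:
{"method": "carry_out", "body": {
  "rows": [
    [0.05,0,0,0,0,0,1],
    [0,0,0,0,0,0,1]
  ]
}}

```text
clock: 11.75
ee_pos: [0.5627, -0.0992, 0.0486]
tcp_rot: [-0.0, 1.0, -0.028, -0.0]
wrist_force: [-0.7, 0.5, -1.4]
grip_width: 0.0194
gripper_force: 45.0
```

Request:
{"method": "carry_out", "body": {
  "rows": [
    [0.05,0,0,0,0,0,1],
    [0,0,0,0,0,0,1]
  ]
}}

```text
clock: 11.95
ee_pos: [0.5627, -0.0992, 0.0484]
tcp_rot: [-0.0, 1.0, -0.028, -0.001]
wrist_force: [-3.9, -1.1, -2.1]
grip_width: 0.019
gripper_force: 45.0
```

Stop contact: about 4 N and the advance has stalled. Now I'll lower onto the table.

Request:
{"method": "carry_out", "body": {
  "rows": [
    [0,0,0.08,0,0,0,1],
    [0,0,0,0,0,0,1]
  ]
}}

```text
clock: 12.15
ee_pos: [0.5627, -0.0992, 0.0476]
tcp_rot: [-0.0, 1.0, -0.028, -0.001]
wrist_force: [-5.4, -0.3, -1.2]
grip_width: 0.0191
gripper_force: 45.0
```

Request:
{"method": "carry_out", "body": {
  "rows": [
    [0,0,0.04,0,0,0,1],
    [0,0,0,0,0,0,1]
  ]
}}

```text
clock: 12.35
ee_pos: [0.5627, -0.0992, 0.0474]
tcp_rot: [-0.0, 1.0, -0.028, -0.001]
wrist_force: [-5.9, 0.1, 0.3]
grip_width: 0.019
gripper_force: 45.0
```

Request:
{"method": "carry_out", "body": {
  "rows": [
    [0,0,0,0,0,0,2.4],
    [0,0,0,0,0,0,3],
    [0,0,0,0,0,0,4],
    [0,0,0,0,0,0,5],
    [0,0,0,0,0,0,5]
  ]
}}

```text
clock: 12.85
ee_pos: [0.5641, -0.0992, 0.0477]
tcp_rot: [0.0, 1.0, -0.028, 0.0]
wrist_force: [0.7, -0.8, -0.4]
grip_width: 0.0496
gripper_force: 0.0
```

```bash
sed -i 's/^for lo in np.arange(-.09,0.01,.01)/for lo in [-.06,-.03,-.02]/' m4.py; python3 m4.py; python3 - <<'E'
from h import *
p=grab_frame("side"); save(p,"side5",(370,220,540,340))
E
```

```text
tcp [ 0.5641 -0.0992  0.0477] x yaw -3.155501230827716 z [ 0.0008 -0.0001 -1.    ] F [ 0.7151 -0.7573 -0.4363] M [ 0.0002  0.1348 -0.018 ] q [-0.4621  0.8512  0.7919  1.8897 -0.8613  0.783  -0.8096] t 12.85
tcp X,Y -0.07581140033193076 0.0013256531191921496
X-0.060 [(-26, 45.5), (-24, 45.5), (-22, 45.6), (-20, 45.3), (-18, 45.6), (-16, 45.6), (-14, 45.6), (-12, 45.7), (-10, 45.7), (-8, 53.5), (-6, 53.7), (-4, 53.6), (-2, 53.7), (0, 53.6), (2, 53.5), (4, 53.5), (6, 53.6), (8, 53.5), (10, 53.6), (12, 45.7), (14, 45.5), (16, 45.5), (18, 45.5), (20, 45.6), (22, 45.5), (24, 45.4), (26, 45.6), (28, 44.7)]
X-0.030 [(-26, 45.4), (-24, 45.6), (-22, 45.5), (-20, 50.9), (-18, 51.6), (-16, 51.4), (-14, 48.3), (-12, 45.5), (-10, 45.8), (-8, 53.8), (-6, 53.7), (-4, 53.7), (-2, 53.7), (0, 53.8), (2, 53.7), (4, 53.8), (6, 53.7), (8, 53.5), (10, 53.6), (12, 45.6), (14, 46.2), (16, 51.6), (18, 51.5), (20, 51.3), (22, 45.7), (24, 45.5), (26, 45.3), (28, 44.4)]
X-0.020 [(-26, 45.4), (-24, 45.5), (-22, 45.5), (-20, 50.4), (-18, 52.1), (-16, 52.1), (-14, 50.8), (-12, 45.5), (10, 54.1), (12, 45.4), (14, 47.8), (16, 51.9), (18, 52.1), (20, 51.3), (22, 45.5), (24, 45.6), (26, 45.5), (28, 44.4)]
0.91 holeend/tip X [-0.0902 -0.0211]
```

View pics/side5.png

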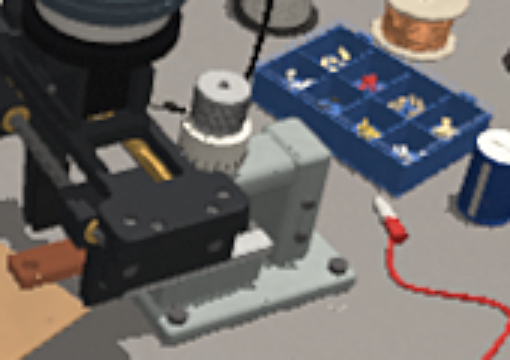

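The bar lies flat: its top is 53.6 mm against a table at 45.5 mm, midway between the rails, tip against the stop. The side crop shows the cap at (222,100) free above the thimble, and the open fingers straddling the bar. Next I'll go up and wind the wrist counter-clockwise to make room for the turn.

Request:
{"method": "carry_out", "body": {
  "rows": [
    [0,0,-0.5,0,0,0,6],
    [0,0,-1.5,0,0,0,6],
    [0,0,-3,0,0,0,6],
    [0,0,-3.5,0,0,0,6],
    [0,0,-3.5,0,0,0,6],
    [0,0,-2.5,0,0,0,6],
    [0,0,0,0,0,-0.14,6],
    [0,0,0,0,0,-0.14,6],
    [0,0,0,0,0,-0.14,6],
    [0,0,0,0,0,-0.14,6],
    [0,0,0,0,0,-0.14,6],
    [0,0,0,0,0,-0.14,6],
    [0,0,0,0,0,-0.14,6],
    [0,0,0,0,0,-0.14,6],
    [0,0,0,0,0,-0.14,6],
    [0,0,0,0,0,-0.14,6],
    [0,0,0,0,0,-0.14,6],
    [0,0,0,0,0,-0.14,6],
    [0,0,0,0,0,-0.14,6],
    [0,0,0,0,0,0,6]
  ]
}}

```text
clock: 15.0
ee_pos: [0.5636, -0.1, 0.1937]
tcp_rot: [0.001, 0.635, 0.772, 0.0]
wrist_force: [0.7, -0.7, -0.2]
grip_width: 0.06
gripper_force: 0.0
```

```bash
cat > cap.py <<'E'
from h import *
import sys
np.set_printoptions(precision=4,suppress=True)
ee,M=tool(); T=None
for n,f in [("top",cloud),("side",cloud),("wrist",wcloud)]:
    p=grab_frame(n); 
    if len(sys.argv)>1 and n in sys.argv[2:]: save(p,n+sys.argv[1])
    a=f(p,np.ones((480,640),bool)); k=(np.hypot(a[:,0]-.64,a[:,1]+.105)<.03)&(a[:,2]>.132)&(a[:,2]<.15)
    t=a[k]
    if len(t)>20:
        zt=np.median(t[t[:,2]>np.percentile(t[:,2],60)][:,2]); t=t[abs(t[:,2]-zt)<.002]
        (c,rad)=cv2.minEnclosingCircle((t[:,:2]*1000).astype(np.float32)); print(n,len(t),"z",zt,"c",c,rad,"mean",t.mean(0))
    for nm in ["cap_mark","thimble_mark","cap_top","busbar"]:
        q=silhouettes(p,nm)
        if q: print("   ",nm,q[0]["score"],q[0]["pixel"],q[0]["region"].sum())
d=np.array([.6397,-.1048,.124])-ee; print("to cap (tool cm)",100*M.T@d)
E
python3 cap.py 6 wrist
```

```text
tcp [ 0.5636 -0.1     0.1937] x yaw 101.12640365543812 z [ 0.0011 -0.0002 -1.    ] F [ 0.7239 -0.73   -0.2084] M [ 0.0376  0.0538 -0.0126] q [-0.3028  0.5027  0.5365  1.8149 -0.3174  0.9091  0.5707] t 15.0
    busbar 0.97 [389.2, 211.7] 462
side 160 z 0.14236328789227123 c (638.6190795898438, -104.54955291748047) 14.18173599243164 mean [ 0.6388 -0.105   0.1419]
    cap_mark 0.73 [442.4, 255.3] 332
    thimble_mark 0.7 [441.7, 261.9] 689
    cap_top 0.61 [443.4, 255.4] 361
    busbar 0.98 [405.4, 299.9] 943
wrist 995 z 0.1445160321020319 c (640.742919921875, -104.3610610961914) 14.147674560546875 mean [ 0.642  -0.1015  0.1441]
    cap_mark 0.96 [439.1, 284.8] 1505
    thimble_mark 0.81 [435.6, 276.6] 2413
    cap_top 0.97 [444.5, 283.6] 1535
    busbar 0.97 [338.9, 233.5] 3273
to cap (tool cm) [-1.9406  7.3649  6.9775]
```

View pics/wrist6.png

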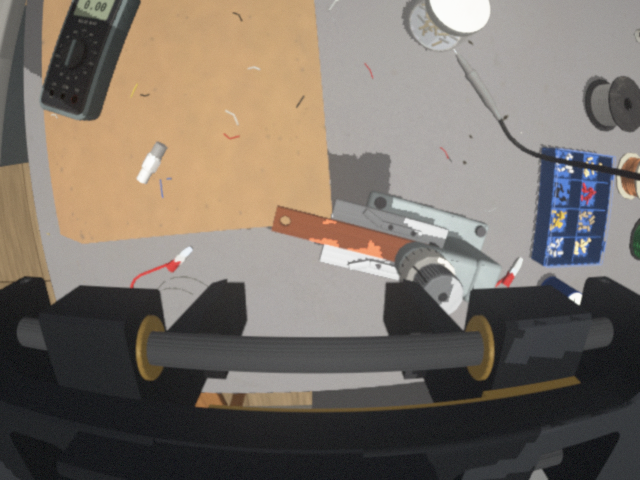

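The wrist view shows the bar in the gauge with its hole end at (285,220), and the cap at (440,285), clear. I'm moving over the cap and descending.

Request:
{"method": "carry_out", "body": {
  "rows": [
    [-0.4,1.5,0,0,0,0,6],
    [-0.4,1.5,0,0,0,0,6],
    [-0.4,1.5,0,0,0,0,6],
    [-0.4,1.5,0,0,0,0,6],
    [-0.3,1.4,0,0,0,0,6],
    [0,0,2,0,0,0,6],
    [0,0,2,0,0,0,6],
    [0,0,1.5,0,0,0,6],
    [0,0,1,0,0,0,6],
    [0,0,0.3,0,0,0,6],
    [0,0,0,0,0,0,6],
    [0,0,0,0,0,0,6]
  ]
}}

```text
clock: 16.95
ee_pos: [0.6405, -0.1038, 0.1253]
tcp_rot: [0.001, 0.635, 0.772, 0.0]
wrist_force: [-0.2, -0.3, -0.4]
grip_width: 0.0603
gripper_force: 0.0
```

```bash
python3 cap.py 7 side
```

```text
tcp [ 0.6405 -0.1038  0.1253] x yaw 101.1123007752087 z [ 0.0013 -0.0002 -1.    ] F [-0.1669 -0.32   -0.4465] M [-0.059   0.0244  0.0175] q [-0.2302  0.7113  0.4775  1.6459 -0.3993  0.8815  0.5991] t 16.95
    cap_mark 0.57 [222.6, 202.4] 652
side 154 z 0.14279247988333915 c (647.5121459960938, -102.4525146484375) 22.323095321655273 mean [ 0.6425 -0.105   0.1423]
    cap_mark 0.72 [440.7, 254.8] 328
    thimble_mark 0.8 [441.8, 260.9] 608
    cap_top 0.73 [441.9, 252.8] 380
    busbar 0.75 [406.3, 299.0] 880
wrist 2805 z 0.1444504755882984 c (648.441650390625, -103.35769653320312) 21.56621551513672 mean [ 0.6411 -0.101   0.1441]
    cap_mark 0.91 [314.3, 308.7] 4007
    thimble_mark 0.66 [320.0, 293.4] 5859
    cap_top 0.66 [316.8, 305.6] 4010
    busbar 0.78 [229.1, 229.6] 5498
to cap (tool cm) [-0.0841 -0.0943  0.133 ]
```

View pics/side7.png

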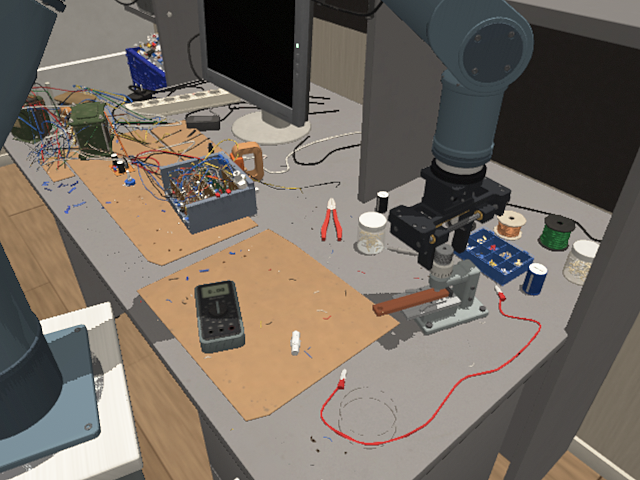

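The fingers straddle the cap, seen at (442,255), and the bar sits in the gauge below. I'm closing on the cap.

Request:
{"method": "carry_out", "body": {
  "rows": [
    [-0.08,-0.05,0,0,0,0,4],
    [0,0,0,0,0,0,3.2],
    [0,0,0,0,0,0,2],
    [0,0,0,0,0,0,2],
    [0,0,0,0,0,0,2],
    [0,0,0,0,0,0,2]
  ],
  "force": 40
}}

```text
clock: 18.3
ee_pos: [0.6411, -0.1041, 0.1249]
tcp_rot: [0.001, 0.635, 0.772, 0.001]
wrist_force: [6.1, 1.3, -2.2]
grip_width: 0.027
gripper_force: 39.9
```

Request:
{"method": "carry_out", "body": {
  "rows": [
    [0,0,0.02,0,0,0.07,2],
    [0,0,0.02,0,0,0.07,2],
    [0,0,0.02,0,0,0.07,2],
    [0,0,0,0,0,0,2]
  ]
}}

```text
clock: 18.7
ee_pos: [0.6411, -0.1041, 0.1243]
tcp_rot: [0.001, 0.713, 0.701, 0.001]
wrist_force: [6.0, 0.8, -2.7]
grip_width: 0.0273
gripper_force: 39.9
```

```bash
python3 -c "from h import *; np.set_printoptions(precision=4,suppress=True); tool()"
```

```text
tcp [ 0.6411 -0.1041  0.1243] x yaw 89.02547013473337 z [ 0.0029 -0.0004 -1.    ] F [ 6.0455  0.8079 -2.7309] M [ 0.0707 -0.9443  0.1315] q [-0.2629  0.7253  0.5295  1.648  -0.4465  0.8883  0.4251] t 18.7
```

Request:
{"method": "carry_out", "body": {
  "rows": [
    [0,0.12,0.03,0,0,0,2],
    [0,0,0,0,0,0,2]
  ]
}}

```text
clock: 18.9
ee_pos: [0.6414, -0.1042, 0.1242]
tcp_rot: [0.0, 0.713, 0.702, 0.0]
wrist_force: [3.4, 1.2, 2.8]
grip_width: 0.0272
gripper_force: 39.9
```

Request:
{"method": "carry_out", "body": {
  "rows": [
    [0,0,0.022,0,0,0.07,2],
    [0,0,0.022,0,0,0.07,2],
    [0,0,0.022,0,0,0.07,2],
    [0,0,0,0,0,0,2]
  ]
}}

```text
clock: 19.3
ee_pos: [0.6414, -0.1042, 0.1235]
tcp_rot: [0.0, 0.782, 0.623, 0.001]
wrist_force: [2.9, 1.8, 2.9]
grip_width: 0.027
gripper_force: 39.9
```

```bash
python3 -c "from h import *; np.set_printoptions(precision=4,suppress=True); tool()"
```

```text
tcp [ 0.6414 -0.1042  0.1235] x yaw 77.04389347982745 z [ 0.0012  0.0001 -1.    ] F [2.8802 1.7939 2.9219] M [ 0.4107 -0.5098  0.0788] q [-0.2941  0.7415  0.5809  1.6478 -0.4927  0.9014  0.2517] t 19.3
```

Request:
{"method": "carry_out", "body": {
  "rows": [
    [0.04,0.04,-0.018,0,0,0,2],
    [0,0,0.022,0,0,0.07,2],
    [0,0,0.022,0,0,0.07,2],
    [0,0,0.023,0,0,0.07,2],
    [0,0,0,0,0,0,2]
  ]
}}

```text
clock: 19.8
ee_pos: [0.6415, -0.1042, 0.1228]
tcp_rot: [0.0, 0.843, 0.538, 0.0]
wrist_force: [3.6, 1.1, 5.4]
grip_width: 0.0274
gripper_force: 39.9
```

```bash
python3 -c "from h import *; np.set_printoptions(precision=4,suppress=True); tool()"
```

```text
tcp [ 0.6415 -0.1042  0.1228] x yaw 65.06635565263814 z [ 0.0005 -0.     -1.    ] F [3.6415 1.1422 5.3827] M [ 0.3505 -0.4619  0.0687] q [-0.3252  0.7582  0.6319  1.6491 -0.5384  0.9143  0.0775] t 19.8
```

Request:
{"method": "carry_out", "body": {
  "rows": [
    [0.02,0.04,-0.035,0,0,0,2],
    [0,0,0,0,0,0,2]
  ]
}}

```text
clock: 20.0
ee_pos: [0.6416, -0.1041, 0.1228]
tcp_rot: [-0.0, 0.843, 0.538, -0.0]
wrist_force: [2.1, 1.6, 3.7]
grip_width: 0.027
gripper_force: 39.9
```

Request:
{"method": "carry_out", "body": {
  "rows": [
    [0,0,0.02,0,0,0.07,2],
    [0,0,0.02,0,0,0.07,2],
    [0,0,0.02,0,0,0.07,2],
    [0,0,0,0,0,0,2]
  ]
}}

```text
clock: 20.4
ee_pos: [0.6417, -0.1041, 0.1222]
tcp_rot: [-0.0, 0.895, 0.446, -0.0]
wrist_force: [2.8, 1.6, 3.3]
grip_width: 0.0269
gripper_force: 39.9
```

```bash
python3 -c "from h import *; np.set_printoptions(precision=4,suppress=True); tool()"
```

```text
tcp [ 0.6417 -0.1041  0.1222] x yaw 53.01931060014551 z [-0.0002 -0.     -1.    ] F [2.7737 1.6434 3.3226] M [ 0.3701 -0.3313  0.1108] q [-0.3551  0.7765  0.6825  1.6502 -0.5843  0.9292 -0.0981] t 20.4
```

Request:
{"method": "carry_out", "body": {
  "rows": [
    [0.02,0.03,-0.03,0,0,0,2],
    [0,0,0.02,0,0,0.07,2],
    [0,0,0.02,0,0,0.07,2],
    [0,0,0,0,0,0,2]
  ]
}}

```text
clock: 20.8
ee_pos: [0.6417, -0.1041, 0.1218]
tcp_rot: [-0.0, 0.924, 0.383, -0.0]
wrist_force: [2.5, 2.3, 1.3]
grip_width: 0.027
gripper_force: 39.9
```

```bash
python3 -c "from h import *; np.set_printoptions(precision=4,suppress=True); tool()"
```

```text
tcp [ 0.6417 -0.1041  0.1218] x yaw 45.03040439286938 z [-0.0008  0.0001 -1.    ] F [2.4697 2.3208 1.2697] M [ 0.3854 -0.326   0.0324] q [-0.3741  0.7893  0.7155  1.6507 -0.6145  0.9401 -0.2149] t 20.8
```

Request:
{"method": "carry_out", "body": {
  "rows": [
    [0,0,0.02,0,0,0.07,2],
    [0,0,0.02,0,0,0.07,2],
    [0,0,0,0,0,0,2]
  ]
}}

```text
clock: 21.1
ee_pos: [0.6418, -0.1041, 0.1214]
tcp_rot: [-0.0, 0.948, 0.318, -0.0]
wrist_force: [2.8, 2.1, 0.0]
grip_width: 0.027
gripper_force: 39.9
```

```bash
python3 -c "from h import *; np.set_printoptions(precision=4,suppress=True); tool()"
```

```text
tcp [ 0.6418 -0.1041  0.1214] x yaw 37.06922491645918 z [-0.0007  0.     -1.    ] F [2.7889 2.0993 0.0057] M [ 0.4245 -0.3403  0.1031] q [-0.3927  0.8025  0.7482  1.6519 -0.6447  0.9507 -0.3313] t 21.1
```

Request:
{"method": "carry_out", "body": {
  "rows": [
    [0,0,0.022,0,0,0.07,2],
    [0,0,0.022,0,0,0.07,2],
    [0,0,0,0,0,0,2]
  ]
}}

```text
clock: 21.4
ee_pos: [0.6418, -0.1041, 0.121]
tcp_rot: [-0.0, 0.968, 0.251, -0.0]
wrist_force: [3.6, 2.6, -1.1]
grip_width: 0.027
gripper_force: 39.9
```

```bash
python3 -c "from h import *; np.set_printoptions(precision=4,suppress=True); tool()"
```

```text
tcp [ 0.6418 -0.1041  0.121 ] x yaw 29.085721190573306 z [-0.0007  0.     -1.    ] F [ 3.5736  2.6259 -1.0862] M [ 0.5038 -0.4176  0.083 ] q [-0.4106  0.8162  0.7804  1.6532 -0.6748  0.962  -0.4483] t 21.4
```

Request:
{"method": "carry_out", "body": {
  "rows": [
    [0,0,0.022,0,0,0.07,2],
    [0,0,0.022,0,0,0.07,2],
    [0,0,0,0,0,0,2]
  ]
}}

```text
clock: 21.7
ee_pos: [0.6418, -0.1041, 0.1205]
tcp_rot: [-0.0, 0.983, 0.183, -0.0]
wrist_force: [3.1, 1.5, -0.9]
grip_width: 0.0273
gripper_force: 39.9
```

```bash
python3 -c "from h import *; np.set_printoptions(precision=4,suppress=True); tool()"
```

```text
tcp [ 0.6418 -0.1041  0.1205] x yaw 21.085595546837602 z [-0.0006  0.     -1.    ] F [ 3.1201  1.4517 -0.9354] M [ 0.4251 -0.383   0.0754] q [-0.4278  0.8306  0.8121  1.6543 -0.7046  0.9739 -0.566 ] t 21.7
```

Request:
{"method": "carry_out", "body": {
  "rows": [
    [0,0,0.022,0,0,0.07,2],
    [0,0,0.022,0,0,0.07,2],
    [0,0,0,0,0,0,2]
  ]
}}

```text
clock: 22.0
ee_pos: [0.642, -0.1041, 0.1202]
tcp_rot: [-0.0, 0.993, 0.114, -0.0]
wrist_force: [2.7, 2.1, -1.0]
grip_width: 0.0271
gripper_force: 39.9
```

```bash
python3 -c "from h import *; np.set_printoptions(precision=4,suppress=True); tool()"
```

```text
tcp [ 0.642  -0.1041  0.1202] x yaw 13.085054051775671 z [-0.0004  0.     -1.    ] F [ 2.7056  2.1472 -0.9766] M [ 0.4821 -0.4591  0.1161] q [-0.4443  0.8455  0.8435  1.6553 -0.7341  0.9867 -0.6843] t 22.0
```

Request:
{"method": "carry_out", "body": {
  "rows": [
    [0,0,0.022,0,0,0.07,2],
    [0,0,0.022,0,0,0.07,2],
    [0,0,0,0,0,0,2]
  ]
}}

```text
clock: 22.3
ee_pos: [0.6421, -0.1042, 0.12]
tcp_rot: [-0.0, 0.999, 0.044, -0.0]
wrist_force: [2.5, 2.9, 0.9]
grip_width: 0.027
gripper_force: 39.9
```

```bash
python3 -c "from h import *; np.set_printoptions(precision=4,suppress=True); tool()"
```

```text
tcp [ 0.6421 -0.1042  0.12  ] x yaw 5.075333675876908 z [-0.0001  0.     -1.    ] F [2.4715 2.8834 0.9145] M [ 0.5118 -0.441   0.143 ] q [-0.4601  0.8607  0.8744  1.6562 -0.7632  1.0002 -0.8031] t 22.3
```

Request:
{"method": "carry_out", "body": {
  "rows": [
    [0,0,0.005,0,0,0.07,2],
    [0,0,0.005,0,0,0.07,2],
    [0,0,0,0,0,0,2]
  ]
}}

```text
clock: 22.6
ee_pos: [0.6421, -0.1042, 0.12]
tcp_rot: [0.0, 1.0, -0.026, -0.0]
wrist_force: [3.1, 2.4, 0.6]
grip_width: 0.027
gripper_force: 39.9
```

```bash
python3 cap.py 8 side wrist; python3 - <<'E'
import cv2
im=cv2.imread("pics/wrist8.png"); cv2.imwrite("pics/w8c.png",cv2.resize(im[200:400,220:420],None,fx=3,fy=3,interpolation=2))
E
```

```text
tcp [ 0.6421 -0.1042  0.12  ] x yaw -2.943126960088444 z [-0. -0. -1.] F [3.1453 2.3708 0.5981] M [ 0.4788 -0.3078  0.251 ] q [-0.4754  0.8762  0.9049  1.6571 -0.7915  1.0146 -0.923 ] t 22.6
    thimble_mark 0.61 [275.9, 177.0] 298
    busbar 0.6 [395.3, 237.4] 204
side 58 z 0.14406658904749958 c (638.6343994140625, -105.63682556152344) 28.596317291259766 mean [ 0.635  -0.1099  0.1439]
    cap_mark 0.7 [331.2, 222.8] 426
    thimble_mark 0.62 [436.0, 264.9] 456
    cap_top 0.62 [438.4, 255.0] 190
    busbar 0.66 [407.2, 298.7] 932
wrist 1700 z 0.1413661370037722 c (651.6710205078125, -105.64393615722656) 27.55855369567871 mean [ 0.6455 -0.1053  0.1403]
    cap_mark 0.97 [312.3, 310.9] 3971
    thimble_mark 0.71 [318.3, 293.8] 5812
    cap_top 0.8 [316.8, 306.2] 4057
    busbar 0.98 [315.2, 387.8] 790
to cap (tool cm) [-0.2371  0.074  -0.4037]
```

View pics/w8c.png

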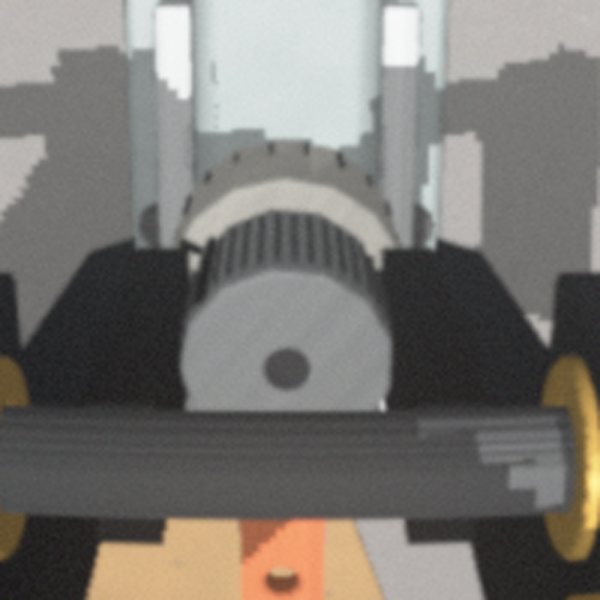

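```bash
cat > z.py <<'E'
from h import *
np.set_printoptions(precision=4,suppress=True)
tool(); z=[];zt=[]
for i in range(2):
    p=grab_frame("wrist"); m=np.zeros((480,640),bool); m[308:332,292:342]=True; m[315:330,306:326]=False
    a=wcloud(p,m); z.append(np.percentile(a[:,2],[20,50,80])); r=a[abs(a[:,2]-np.median(a[:,2]))<.001]; 
    m[:]=0; m[262:267,295:337]=True; b=wcloud(p,m); zt.append(np.percentile(b[:,2],[20,50,80]))
print(z,r.mean(0),zt)
for n in ["side","top"]:
    p=grab_frame(n); q=silhouettes(p,"cap_top")
    if q: a=cloud(p,q[0]["region"]); print(n,q[0]["score"],np.percentile(a[:,2],[50,70,80,90]))
E
python3 z.py
```

```text
tcp [ 0.6421 -0.1042  0.1199] x yaw -3.1493650771021886 z [ 0.0001 -0.     -1.    ] F [2.8998 2.2476 2.518 ] M [ 0.5843 -0.3355  0.194 ] q [-0.4756  0.8765  0.9054  1.6571 -0.7921  1.0146 -0.9261] t 23.35
[array([0.1388, 0.1392, 0.1398]), array([0.1388, 0.1393, 0.1398])] [ 0.6428 -0.1052  0.1393] [array([0.1144, 0.1151, 0.1157]), array([0.1145, 0.1151, 0.1157])]
side 0.67 [0.1344 0.1371 0.1376 0.1379]
```

Cap top has gone from 144.4 to 139.3 mm in the wrist camera, a 5.1 mm sink. The last 0.15–0.25 rad gave almost none and the torque has risen to about 0.2, so the nose is seated and the ratchet is starting to slip. I'll turn on without lowering.

Request:
{"method": "carry_out", "body": {
  "rows": [
    [0,0,-0.005,0,0,0.07,2],
    [0,0,0,0,0,0.07,2],
    [0,0,0,0,0,0,2]
  ]
}}

```text
clock: 23.95
ee_pos: [0.6422, -0.1043, 0.1199]
tcp_rot: [0.0, 0.995, -0.098, 0.0]
wrist_force: [2.4, 1.7, 1.9]
grip_width: 0.0268
gripper_force: 39.9
```

```bash
python3 z.py
```

```text
tcp [ 0.6422 -0.1043  0.1199] x yaw -11.216067355975092 z [ 0.0001 -0.0004 -1.    ] F [2.3501 1.6651 1.8632] M [ 0.6634 -0.4397  0.179 ] q [-0.4904  0.8927  0.9359  1.6579 -0.82    1.0298 -1.0474] t 23.95
[array([0.1387, 0.1392, 0.1397]), array([0.1388, 0.1393, 0.1397])] [ 0.6426 -0.1056  0.1392] [array([0.1143, 0.115 , 0.1156]), array([0.1143, 0.1149, 0.1155])]
side 0.58 [0.1342 0.1368 0.1373 0.1378]
```

```bash
python3 - <<'E'
from h import *
p=grab_frame("wrist"); save(p,"w9"); s=grab_frame("side"); save(s,"s9")
a=cv2.imread("pics/wrist8.png")[240:330,270:365]; b=cv2.imread("pics/w9.png")[240:330,270:365]; c=cv2.imread("pics/side8.png")[232:282,418:465]; d=cv2.imread("pics/s9.png")[232:282,418:465]
f=lambda i,w,h:cv2.resize(i,(w,h),interpolation=cv2.INTER_CUBIC)
cv2.imwrite("pics/cmp.png",np.vstack([np.hstack([f(a,400,330),f(b,400,330)]),np.hstack([f(c,400,270),f(d,400,270)])]))
E
```

```text
(no output)
```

View pics/cmp.png

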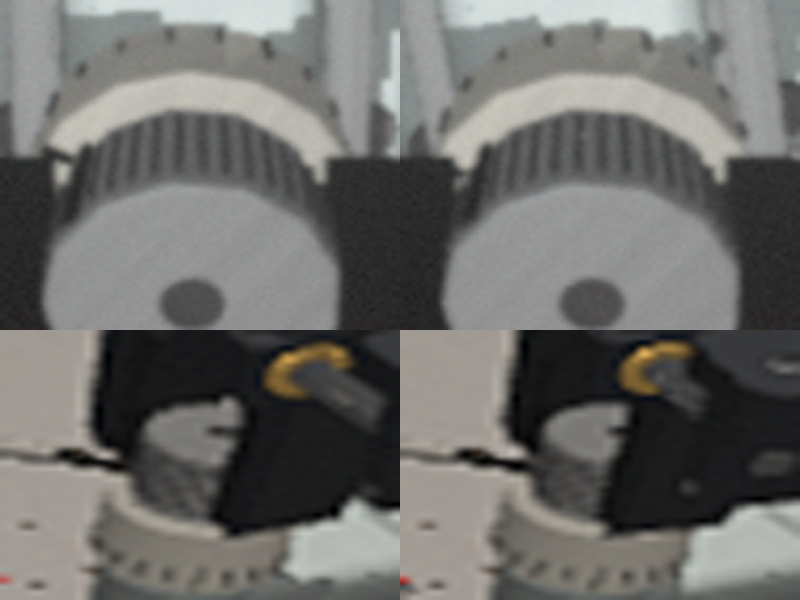

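The knurling is unchanged between the two wrist crops (top row), so the fingers don't slip. The thimble ticks moved about half a pitch left (268→248) and the thimble mark moved down (60,155→62,173), so the thimble stands still and the ratchet slips. By rotation minus sink, the relative turn is about 0.36 rad including the spring. About 0.3 rad more is needed.

Request:
{"method": "carry_out", "body": {
  "rows": [
    [0,0,-0.01,0,0,0.06,2],
    [0,0,0,0,0,0.06,2],
    [0,0,0,0,0,0.06,2],
    [0,0,0,0,0,0.06,2],
    [0,0,0,0,0,0.06,2],
    [0,0,0,0,0,0,2]
  ]
}}

```text
clock: 24.95
ee_pos: [0.6422, -0.1043, 0.12]
tcp_rot: [0.0, 0.969, -0.245, 0.0]
wrist_force: [3.2, 1.2, 0.5]
grip_width: 0.0271
gripper_force: 39.9
```

```bash
python3 z.py
```

```text
tcp [ 0.6422 -0.1043  0.12  ] x yaw -28.38338080716369 z [ 0.0002 -0.0005 -1.    ] F [3.2323 1.2358 0.5003] M [ 0.4761 -0.701   0.1852] q [-0.5186  0.9277  0.9976  1.6594 -0.877   1.0635 -1.3078] t 24.95
[array([0.1388, 0.1392, 0.1397]), array([0.1387, 0.1392, 0.1397])] [ 0.6422 -0.1059  0.1392] [array([0.1144, 0.115 , 0.1156]), array([0.1145, 0.115 , 0.1156])]
```

Request:
{"method": "carry_out", "body": {
  "rows": [
    [0,0,0,0,0,0,3.5],
    [0,0,0,0,0,0,5],
    [0,0,0,0,0,0,6],
    [0,0,0,0,0,0,6],
    [0,0,-1,0,0,0,6],
    [0,0,-2,0,0,0,6],
    [0,0,-2.5,0,0,0,6],
    [0,0,-2,0,0,0,6],
    [-2,0,0,0,0,0,6],
    [-2.5,0,0,0,0,0,6],
    [-2,0,0,0,0,0,6],
    [0,0,0,0,0,0,6]
  ]
}}

```text
clock: 26.45
ee_pos: [0.5836, -0.0722, 0.1964]
tcp_rot: [-0.001, 0.97, -0.245, -0.0]
wrist_force: [0.5, -0.5, -0.6]
grip_width: 0.06
gripper_force: 0.0
```

```bash
python3 - <<'E'
from h import *
np.set_printoptions(precision=4,suppress=True)
tool()
p=grab_frame("wrist"); save(p,"w10"); s=grab_frame("side"); save(s,"s10")
for nm in ["cap_top","cap_mark","thimble_mark"]:
    q=silhouettes(p,nm); print(nm,[(round(x["score"],2),x["pixel"],np.argwhere(x["region"]).min(0),np.argwhere(x["region"]).max(0)) for x in q[:1]])
q=silhouettes(p,"thimble_mark")[0]["region"]; r,c=np.nonzero(q); r0,r1,c0,c1=r.min()-8,r.max()+8,c.min()-8,c.max()+8
h,wd=r1-r0,c1-c0; k=min(480/wd,590/h); a=cv2.resize(cv2.imread("pics/w10.png")[r0:r1,c0:c1],None,fx=k,fy=k,interpolation=2)
b=cv2.resize(cv2.imread("pics/s10.png")[232:332,390:490],(300,300),interpolation=2)
out=np.zeros((max(a.shape[0],300),a.shape[1]+300,3),np.uint8); out[:a.shape[0],:a.shape[1]]=a; out[:300,a.shape[1]:]=b
cv2.imwrite("pics/fin.png",out); print(r0,r1,c0,c1,k,out.shape)
np.savez("w10.npz",**{x:p[x] for x in ["pixels","depth","mtx","pose"]})
for n in ["busbar"]:
  q=silhouettes(s,n)[0]; print(q["score"],q["pixel"],axis(cloud(s,q["region"])))
E
```

```text
tcp [ 0.5836 -0.0722  0.1964] x yaw -28.359286932470035 z [ 0.0002  0.0018 -1.    ] F [ 0.5085 -0.5309 -0.645 ] M [ 0.0585  0.1372 -0.0274] q [-0.6851  0.7657  1.1219  1.7879 -0.7753  1.1063 -1.3551] t 26.45
cap_top [(0.73, [317.2, 142.0], array([118, 291]), array([168, 340]))]
cap_mark [(0.72, [314.3, 145.0], array([119, 291]), array([168, 340]))]
thimble_mark [(0.58, [316.9, 142.9], array([115, 288]), array([171, 345]))]
107 179 280 353 6.575342465753424 (473, 780, 3)
0.84 [406.9, 302.6] (((592.8984985351562, -93.42216491699219), (42.13372039794922, 130.5074462890625), 83.99893951416016), np.float64(175.14056041931272), array([ 0.5864, -0.1029]))
```

View pics/fin.png

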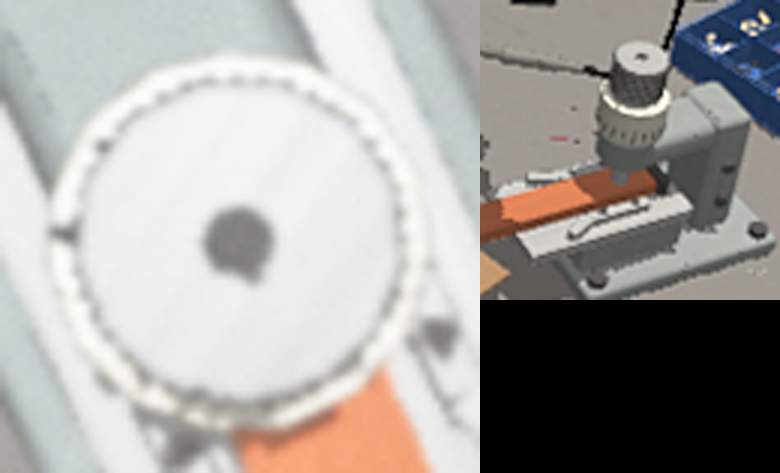

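The final view shows the thimble mark at (62,232) and the cap mark at (103,147), about 32° apart around the centre (238,240), so the slip is about 0.09 turn. The side crop shows the nose seated on the bar, the bar between the guides and against the stop, and the gripper clear.

```bash
python3 -c "from plant import workorder; print(workorder.job_done())"
```

```text
the job is handed in; nothing more can be done
None
```

The job is handed in: the bar is flat between the guides, against the stop and clamped under the spindle; the ratchet slipped about 0.09 turn, and the arm is clear at about 26 s on the clock.

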